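# Gauge the plate gap of a lab test cell with a tapered feeler blade

### The job

Take the blue dust cover off the test cell and nest it, knob up, over the matching white cover on the bench. Then draw the orange-handled feeler blade from the rack and slide it, upright and mid-width, down between the cell's two sprung steel plates until it drags snugly on both, pushing each back about 2 mm, without forcing either plate to its stop or letting the handle come down on the plates. Finish while still gripping the blade and holding it at that depth, and leave the other blades and everything else on the bench undisturbed.

Things in the scene. Friction and masses are not known exactly. Their poses are not given: they have to be found in the camera images.
- cover_knob (a point): Blue dust cover standing on the test cell's steel deck, covering the plates: inverted cup, shell 66 mm across at its open rim (below), 54 mm at the shoulder 42 mm up, wall 2 mm, on top a solid round knob 44 mm across, 28 mm high (70 mm overall), about 0.12 kg. This point: centre of the knob, 56 mm above the rim.
- spare_knob (a point): White cover of the same shape, loose on the bench, rim down: inverted cup, shell 66 mm across at its open rim (below), 54 mm at the shoulder 42 mm up, wall 2 mm, on top a solid round knob 44 mm across, 28 mm high (70 mm overall), about 0.12 kg. This point: centre of the knob, 56 mm above the rim. Nested over it, the blue knob's centre lies 28 mm above this one, with 2 mm of side play.
- blade_handle (a point): Orange-handled feeler blade, upright in any of the three rack slots: handle 16 thick (x) x 38 wide (y) x 50 mm high, below it a steel blade 20 mm wide, 90 mm long, tapering evenly from 13 mm thick at the root to 2 mm at the tip; 0.12 kg. This point: centre of the handle, 115 mm above the tip; its underside rests on the rack top, 100 mm up. Drawn straight up, it clears after 90 mm.
- blade_tip (a point): Middle of the orange blade's tip (its lowest point); same axes as the handle: x through the blade's thickness, y along its width, z up.
- rack: Fixed grey block, 60 (x) by 200 (y) by 100 mm high, origin at the centre of its underside; three slots 62 mm apart along its y, each holding a blade with its thickness along the rack's x.
- blade_green: Green-handled blade in the rack, same shape, leave it: origin at the centre of its handle's underside.
- blade_black: Black-handled blade in the rack, same shape, leave it: origin at the centre of its handle's underside.
- cell: Fixed white test cell, steel deck, 130 (x) x 140 (y) x 80 mm high, origin at the centre of its underside. In its 44 x 40 mm deck opening stand two upright steel plates, 34 mm wide (along y), 8 mm thick, rounded tops 95 mm above the bench; the gap between them (along x, 4.5 to 7 mm, varies) opens upward, 90 mm deep. Each plate is sprung and slides outwards along x.
- lip_near (a point): Top of the gap on the plate on the cell's -x side: middle (along y) of the plate's inner face, 4 mm below its rounded top (91 mm above the bench). Moves with the plate; axes as the cell's. The middle of the gap is half-way between lip_near and lip_far.
- lip_far (a point): The same point on the plate on the cell's +x side.
- plate_near (a joint): How far the -x plate has been pushed outwards, m: 0 at rest, stop at 0.006; spring 5 N per mm. Descending a centred blade by 16 mm after it touches pushes each plate back 1 mm. While sliding slowly the blade resists with about 5 N at 1 mm on both plates and 8 to 13 N at 2 mm; the force eases once it stops.
- plate_far (a joint): The same for the +x plate.
- carrier_near: Mount carrying the -x plate of the cell, with that plate; origin below the inner face of the plate at rest, at bench height.
- carrier_far: Mount carrying the +x plate of the cell, with that plate; origin below the inner face of the plate at rest, at bench height.
- pot: Open steel pot, 180 mm across, 100 mm high; bystander, origin at the centre of its underside.
- amber_bottle: Brown glass bottle, 72 mm across, 160 mm high; bystander, origin at the centre of its underside.
- clear_bottle: Clear jar with orange cap, 76 mm across, 120 mm high; bystander, origin at the centre of its underside.
- notes: Blue folder of papers, 170 by 240 by 20 mm, lying on a red one; bystander, origin at the centre of its underside.
Mind the look-alikes: they are no part of the job. Of the things shaped like the part that bears cover_knob, the blue one is meant. Of the things shaped like the part that bears spare_knob, the white one is meant.

How it is judged:
On the way:
1. the blue cover is off the cell, nested over the white cover and let go (horizontal distance between cover_knob and spare_knob below 0.006 m and z of cover_knob in the frame of spare_knob between 0.022 and 0.034 m and angle between each of cover_knob, spare_knob's own z axis and vertical below 0.12 rad and height (world z) of spare_knob below 0.06 m and contact force between the fingers and cover below 0.1 N), for 0.2 s.
At the end, for the whole second after the job is handed in: Blue cover nested on the white (axes within 6 mm, 22-34 mm up, level), let go. Blade upright (0.15 rad) in the gap, tip 18+ mm below the lips and within 12 mm of mid-width, handle clear; each plate pushed back 0.4-4.5 mm with over 0.8 N; fingers gripping it, at rest (all of step 1 and value of joint plate_near between 0.0004 and 0.0045 m and value of joint plate_far between 0.0004 and 0.0045 m and contact force between blade and carrier_near above 0.8 N and contact force between blade and carrier_far above 0.8 N and z of blade_tip in the frame of lip_near below -0.018 m and z of blade_handle in the frame of lip_near above 0.031 m and y of blade_tip in the frame of lip_near between -0.012 and 0.012 m and angle between blade_handle's own z axis and vertical below 0.15 rad and contact force between the fingers and blade above 2 N and linear speed of blade below 0.01 m/s); the arm keeps its last pose, push and grip.
It fails at once if a plate was forced back to its stop (beyond 5.5 mm) (value of joint any of plate_near, plate_far above 0.0055 m).
It fails at once if another blade or a bystander was moved by more than 30 mm (distance of any of blade_green, blade_black, pot, amber_bottle, clear_bottle, notes from where it was at the start of the episode above 0.03 m).
It also fails if it takes over 72 s, if anything falls off the work surface, if the arm or the gripper's body presses on something with over 40 N, if the wrist force passes 120 N, or if a joint passes its speed limit or range.

### The arm

A 6-joint arm with a two-finger parallel gripper is mounted at the origin on the work surface. World frame = base frame: x ahead of the robot, y to its left, z up, the work surface at z = 0. Lengths are in m, angles in rad, forces in N, time in s.
With the tool pointing down it reaches from about 0.25 to 0.725 m from the base axis. Payload 9.7 kg.
Tool frame: the origin (TCP) lies on the front face of the gripper's body, between the roots of the fingers; the fingertips stand 73 mm ahead of it and the grasp point (between the pads) lies 54 mm ahead of it; z points along the fingers, x is the direction in which the jaws open and shut, and the axes are right-handed (so a half turn about z gives the same grasp; the last joint's range is limited). The gripper opens to 85 mm and grips with 20 to 120 N. Pads are 22 mm wide; open, the fingers measure 114 mm over their backs; the gripper's body (76 mm by 85 mm) begins 54 mm behind the grasp point. The pads swing forward as they close: fully open they stand 13 mm farther back than shut.
Start: joints at [1.289, 0.087, 0.176, 1.66, 0, 1.571], TCP at [0.153, 0.528, 0.304] pointing down, gripper open.
Joint ranges: [-3.13, 3.13], [-0.85, 1.81], [-1.15, 1.24], [-2.2, 2.28], [-1.44, 1.52], [-3.14, 3.14]. Speed limits (rad/s): [2.22, 2.22, 2.57, 3.14, 3.14, 3.14].

### API

Orientations are given as a unit quaternion [x, y, z, w].
In Python, from station import ctrl, eyes, models gives the robot as it stands. The module is installed in compiled form; this text tells all that it offers.
- The arm moves only by the tool move_arm, never from a script. Its argument "motion" is a list of rows, each a list of 4 numbers: the shift along the world's x, y, z in m, then the turn about the world's z in degrees. A call has 1 to 20 rows; each row shifts and turns the commanded pose from where the row before left it; what a row does not reach is not made up. A row lasts 1/10 s, in which the tool goes at most 50 mm and 8.59 degrees, less where a joint would pass 70% of its speed; a pose out of reach is approached as far as the arm can. A call with a gripper value outside its range is refused whole. "gripper" is the closure in counts, from 0 (fully open) to 255 (shut), set as the call begins (left out, the last holds). The fingers move at their own pace and stop on an object; the grip force is fixed at half the most. Time passes only in rows, so rows that do not move let the fingers close. It gives the time, the measured TCP pose, the force and the opening at its end, in the units of the state.
- ctrl.get_state(): the state, without advancing time (a new reading comes with each control period).
- eyes.camera(name): name is "scene" or "top" or "wrist"; returns the picture (480x640x3 uint8, red, green, blue); there is no depth.
- eyes.camera_params(name): a dict with "mtx" (3x3 intrinsics, pixels), "k1" (the pictures are not rectified: a ray, as slopes to the right and down, at radius r is drawn at 1 + k1 r^2 times it, then the intrinsics apply), "pose" (4x4, takes a point from camera to world coordinates). Camera axes: x right, y up, looking along -z (the intrinsics and any distortion apply to the point x, -y, -z); pixel columns grow to the right and rows downward; lengths in m; the calibration is good to about 2 mm. A picture is of the moment at which its call begins: read the wrist's pose just before it. camera_params takes no time and is no camera call; for the wrist camera it gives the pose at the moment of the call.
- ctrl.finish_job(): hands the job in, once; it reports no verdict.
Trained networks look in the newest picture that a camera, given by its name, has taken for a name from the list of things; names that differ only in an ending like _2 or _b are one class to them, and where a whole thing is asked for, a point or a joint stands for the part that bears it (a point fixed in the world has none). Each returns a list of dicts, best first, with "conf" (0 to 1); they miss things now and then, are a little off and sometimes report something else, mostly with a low value. They report only what shows in the picture. A call takes as long as a camera call. They do not tell look-alikes from the thing itself.
- models.search_frame(camera, thing): "position" ([x, y, z] in m, in world coordinates, good to about 4 mm: the middle of the surface that is visible of it).
- models.pinpoint(camera, thing): "position" ([x, y, z] in m, in world coordinates, good to about 4 mm: a listed point, or the origin of a listed thing).
The state is a dict: "clock": time; "joints": joint angles; "dq": joint speeds; "joint_efforts": joint torques, N m; "ee_pos": TCP position; "eef_rot": TCP orientation; "contact_force": force on the tool from outside, world axes, zero at the start; "wrist_torque": the same for the moment, N m; "width": finger opening in m.
Only numpy, scipy, OpenCV 4.12 (cv2) and the standard library are available. Lean on these libraries where they do the work, as an engineer would, in place of code of your own. Each camera call takes 0.05 s, during which the arm holds its last target. There are 200 camera calls.

## Working session

There is one attempt and no reset: what is moved stays moved. The work goes in short steps, Python scripts to look and compute and a tool call to move; the robot and the scene stay as the last step left them, time stands still between calls to the robot, and variables do not carry over. Pictures are saved under pics/ and viewed, about 8 in all and at most 12, crops included, and the job is handed in when it is done.

Besides the shell and the picture viewer there is one more tool, called after "Call:" in YAML: its name, and indented under it one key for each argument. move_arm: Moves the arm, as the interface text tells. Its arguments: {"type":"object","properties":{"motion":{"type":"array","items":{"type":"array","items":{"type":"number"}}},"gripper":{"type":"number"}},"required":["motion"]}

```bash
mkdir -p pics
cat > h.py <<'E'
from station import ctrl, eyes, models
import numpy as np, cv2
def snap(cam,name=None,crop=None,scale=1):
    p=eyes.camera_params(cam); im=eyes.camera(cam)
    if name:
        o=im
        if crop: o=o[crop[1]:crop[3],crop[0]:crop[2]]
        if scale!=1: o=cv2.resize(o,None,fx=scale,fy=scale,interpolation=cv2.INTER_CUBIC)
        cv2.imwrite('pics/'+name+'.png',o[:,:,::-1])
    return im,p
def proj(p,X):
    T=np.linalg.inv(p['pose']); c=T[:3,:3]@np.array(X)+T[:3,3]
    s=np.array([c[0],-c[1]])/-c[2]; s=s*(1+p['k1']*(s@s))
    return (p['mtx']@[s[0],s[1],1])[:2]
def ray_z(p,uv,z):
    d=(np.linalg.inv(p['mtx'])@[uv[0],uv[1],1])[:2]; s=d.copy()
    for _ in range(20): s=d/(1+p['k1']*(s@s))
    P=np.array(p['pose']); r=P[:3,:3]@[s[0],-s[1],-1]; o=P[:3,3]
    return o+r*(z-o[2])/r[2]
def pin(cam,t,f=None):
    for d in (f or models.pinpoint)(cam,t)[:4]:
        print(cam,t,np.round(d['position'],4),round(d['conf'],2))
E
python3 - <<'E'
from h import *
a,p1=snap('scene'); b,p2=snap('top')
cv2.imwrite('pics/a.png',cv2.resize(np.hstack([a,b])[:,:,::-1],(800,300)))
cv2.imwrite('pics/scene.png',a[:,:,::-1]);cv2.imwrite('pics/top.png',b[:,:,::-1])
for c in ('scene','top'):
    for t in ['cover_knob','spare_knob','blade_handle','cell','rack','pot','amber_bottle','clear_bottle','notes']: pin(c,t)
s=ctrl.get_state();print(s['clock'],s['ee_pos'],s['eef_rot'],s['width'],s['contact_force'])
for t,p in(('scene',p1),('top',p2)):print(t,p['pose'],p['mtx'],p['k1'])
E
```

```text
scene cover_knob [0.4387 0.0454 0.0596] 0.83
scene cover_knob [0.5737 0.036  0.1361] 0.82
scene spare_knob [0.5217 0.3272 0.0524] 0.83
scene spare_knob [0.4285 0.408  0.0559] 0.68
scene spare_knob [0.5753 0.0404 0.1359] 0.19
scene blade_handle [ 0.539  -0.3364  0.1225] 0.73
scene blade_handle [ 7.777e-01  6.700e-03 -7.000e-04] 0.34
scene cell [ 0.572   0.0442 -0.0028] 0.83
scene rack [ 0.5198 -0.2814  0.    ] 0.65
scene rack [ 0.5718  0.045  -0.0014] 0.39
scene pot [ 7.805e-01  1.945e-01 -5.000e-04] 0.81
scene pot [ 5.238e-01 -2.830e-01 -1.000e-04] 0.68
scene clear_bottle [0.7751 0.0064 0.0027] 0.93
scene notes [ 0.7753 -0.1963  0.019 ] 0.82
scene notes [0.7828 0.1973 0.0021] 0.26
top cover_knob [0.4393 0.0483 0.0559] 0.74
top cover_knob [0.5727 0.0446 0.1332] 0.71
top spare_knob [0.4296 0.4123 0.054 ] 0.94
top spare_knob [0.5223 0.3283 0.0565] 0.77
top blade_handle [ 0.5409 -0.3396  0.1266] 0.68
top blade_handle [0.5761 0.0409 0.0007] 0.42
top cell [ 0.5755  0.0419 -0.0014] 0.73
top rack [ 0.5239 -0.2756 -0.0027] 0.82
top pot [ 0.7826  0.1945 -0.0023] 0.66
top pot [ 0.5257 -0.2766 -
[... 327 characters left out ...]
84  -0.27615874  0.41435002  1.0526664 ]
 [ 0.49792231  0.47292005 -0.72692503 -0.7057164 ]
 [ 0.00479227  0.83670961  0.54762584  0.67389089]
 [ 0.          0.          0.          1.        ]] [[464.73225897   0.         329.74311992]
 [  0.         464.73225897 243.12957506]
 [  0.           0.           1.        ]] -0.08415009840802815
top [[-0.01314669  0.99370938 -0.11121523  0.46966349]
 [-0.99990927 -0.01339144 -0.00145399  0.012422  ]
 [-0.00293418  0.11118603  0.99379528  1.43081041]
 [ 0.          0.          0.          1.        ]] [[559.51812814   0.         307.34690528]
 [  0.         559.51812814 234.55561679]
 [  0.           0.           1.        ]] -0.031203726126816184
```

View pics/scene.png

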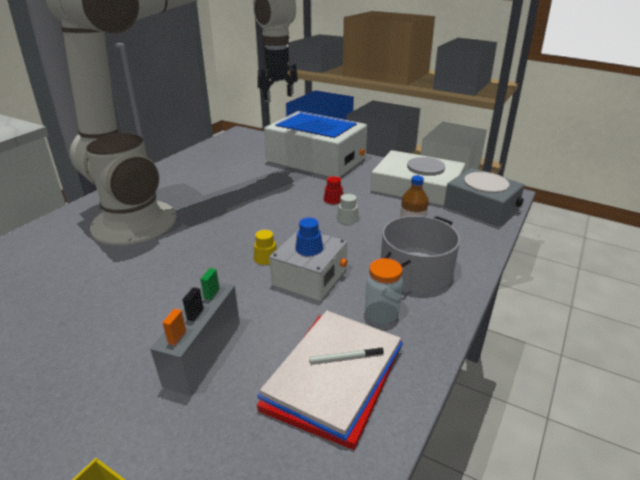

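View pics/top.png

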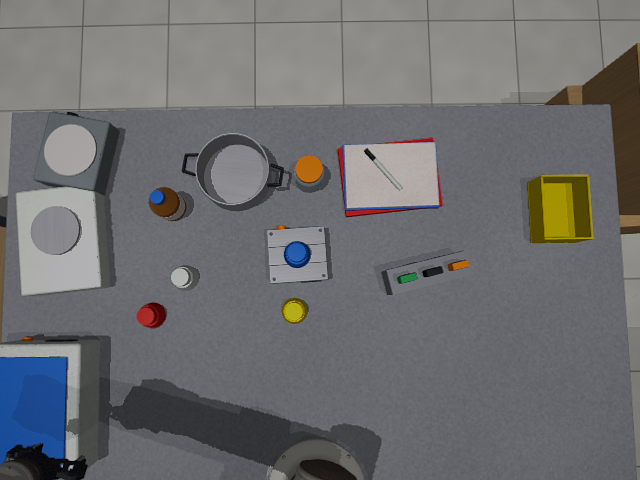

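Picture contents (top view): blue cover on the cell at (296,253), the target. Its look-alikes are yellow (294,310) and red (151,315). The white cover at (181,277) is the one to nest on. The blades are green (407,278), black (432,271) and orange (459,265, the target). The rack is yawed about +14°. I'm moving above the blue cover for a close look.

Call:
move_arm:
  motion:
    - [0.03,-0.0347,0,-4.3]
    - [0.03,-0.0347,0,-4.3]
    - [0.03,-0.0347,0,-4.3]
    - [0.03,-0.0347,0,-4.3]
    - [0.03,-0.0347,0,-4.3]
    - [0.03,-0.0347,0,-4.3]
    - [0.03,-0.0347,0,-4.3]
    - [0.03,-0.0347,0,-4.3]
    - [0.03,-0.0347,0,-4.3]
    - [0.03,-0.0347,0,-4.3]
    - [0.03,-0.0347,0,-4.3]
    - [0.03,-0.0347,0,-4.3]
    - [0.03,-0.0347,0,-4.3]
    - [0.03,-0.0347,0,-4.3]
    - [0,0,0,0]
    - [0,0,0,0]

```text
clock: 2.6
ee_pos: [0.5732, 0.0417, 0.3033]
eef_rot: [0.993, 0.118, -0.001, -0.0]
contact_force: [-0.6, 0.4, -0.4]
width: 0.0856
```

Run:
```python
from h import *
s=ctrl.get_state();print(s['clock'],s['ee_pos'],2*np.degrees(np.arctan2(s['eef_rot'][1],s['eef_rot'][0])))
im,p=snap('wrist','w1');print(np.array(p['pose']).round(3).tolist())
pin('wrist','cover_knob');pin('wrist','cell')
print(proj(p,[.5735,.042,.136]))
```

```text
2.6 [0.57323047 0.04170306 0.30326688] 13.568914544630125
[[0.972, -0.224, -0.073, 0.555], [0.235, 0.923, 0.306, 0.12], [-0.001, -0.314, 0.949, 0.373], [0.0, 0.0, 0.0, 1.0]]
wrist cover_knob [0.4378 0.0505 0.0556] 0.77
wrist cover_knob [0.5731 0.0415 0.1374] 0.59
wrist cell [ 0.774  -0.1993  0.0192] 0.55
[322.47537494 241.99749125]
```

View pics/w1.png

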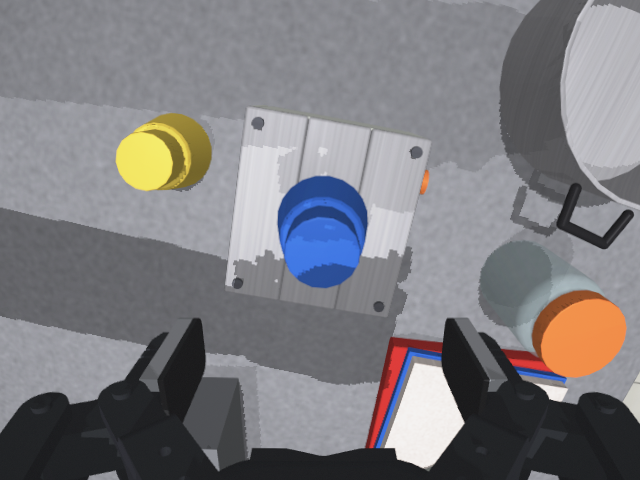

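The close view shows the blue knob top at (322,250). It agrees with the estimate to a few mm, and nothing else is near the fingers. Descending on it.

Call:
move_arm:
  motion:
    - [0,0,-0.03,0]
    - [0,0,-0.03,0]
    - [0,0,-0.025,0]
    - [0,0,-0.015,0]
    - [0,0,-0.006,0]
    - [0,0,0,0]
    - [0,0,0,0]

```text
clock: 3.45
ee_pos: [0.5733, 0.0428, 0.1993]
eef_rot: [0.993, 0.119, 0.001, 0.0]
contact_force: [0.3, -0.8, 0.2]
width: 0.0859
```

Call:
move_arm:
  motion:
    - [0,0,0,0]
    - [0,0,0,0]
    - [0,0,0,0]
    - [0,0,0,0]
    - [0,0,0,0]
    - [0,0,0,0]
    - [0,0,0,0]
    - [0,0,0,0]
  gripper: 255

```text
clock: 4.25
ee_pos: [0.5732, 0.0425, 0.1987]
eef_rot: [0.993, 0.119, 0.001, 0.0]
contact_force: [-0.3, 0.3, 6.3]
width: 0.0426
```

Call:
move_arm:
  motion:
    - [0,0,0.01,0]
    - [0,0,0.02,0]
    - [0,0,0.03,0]
    - [0,0,0.03,0]
    - [-0.012,0.02,0,0]
    - [-0.02,0.03,0,0]
    - [-0.024,0.036,0,0]
    - [-0.024,0.036,0,0]
    - [-0.024,0.036,0,0]
    - [-0.024,0.036,0,0]
    - [-0.02,0.03,0,0]
    - [-0.012,0.02,0,0]
    - [-0.008,0.01,0,0]
    - [0,0,0,0]
    - [0,0,0,0]
    - [0,0,0,0]

```text
clock: 5.85
ee_pos: [0.4055, 0.2957, 0.2879]
eef_rot: [0.993, 0.118, -0.0, 0.0]
contact_force: [-0.7, 0.5, -1.8]
width: 0.0422
```

Run:
```python
from h import *
s=ctrl.get_state();print(s['clock'],s['ee_pos'],s['width'],s['contact_force'])
im,p=snap('wrist','w2')
pin('wrist','spare_knob')
for X in([.522,.328,.056],[.522,.328,.07]):print(proj(p,X))
snap('top');pin('top','spare_knob');pin('top','cell')
snap('scene');pin('scene','spare_knob')
```

```text
5.85 [0.40552788 0.2956789  0.28788484] 0.04224101762917568 [-0.67968265  0.46736182 -1.79696736]
wrist spare_knob [0.5207 0.3276 0.0602] 0.97
wrist spare_knob [0.4273 0.4049 0.0552] 0.74
[483.1421435  209.26370694]
[490.11396676 214.1167838 ]
top spare_knob [0.5181 0.3258 0.0535] 0.8
top spare_knob [0.4291 0.4109 0.0565] 0.42
top cell [5.78e-01 4.21e-02 5.00e-04] 0.68
top cell [ 0.7766 -0.2006  0.0196] 0.35
scene spare_knob [0.5227 0.3272 0.0538] 0.74
scene spare_knob [0.4274 0.4064 0.0564] 0.6
```

View pics/w2.png

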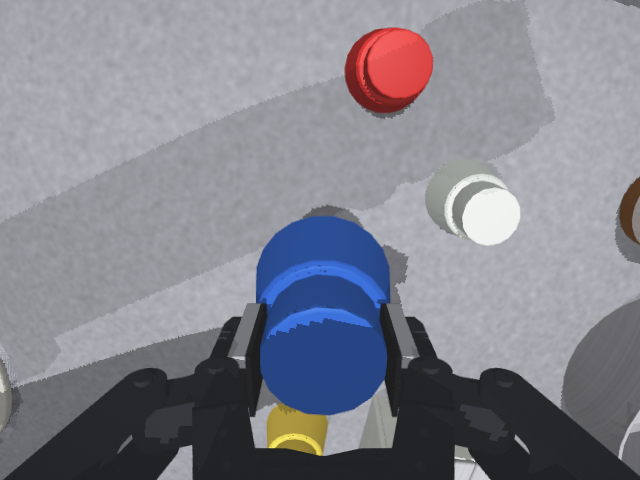

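White knob top at (490,215), as predicted for (0.522, 0.328). The blue cover is gripped straight. I'm moving over the white cover and down.

Call:
move_arm:
  motion:
    - [0.0165,0.0043,0,0]
    - [0.03,0.008,0,0]
    - [0.03,0.009,0,0]
    - [0.025,0.007,0,0]
    - [0.015,0.004,0,0]
    - [0,0,-0.02,0]
    - [0,0,-0.03,0]
    - [0,0,-0.025,0]
    - [0,0,-0.015,0]
    - [0,0,-0.015,0]
    - [0,0,-0.015,0]
    - [0,0,-0.01,0]
    - [0,0,-0.006,0]
    - [0,0,0,0]
    - [0,0,0,0]

```text
clock: 7.7
ee_pos: [0.5216, 0.3289, 0.1525]
eef_rot: [0.993, 0.119, 0.0, -0.0]
contact_force: [0.1, 0.1, -0.5]
width: 0.0422
```

Call:
move_arm:
  motion:
    - [0,0,-0.003,0]
    - [0,0,-0.002,0]
    - [0,0,0,0]
    - [0,0,0,0]

```text
clock: 8.1
ee_pos: [0.5216, 0.3288, 0.147]
eef_rot: [0.993, 0.119, 0.0, -0.0]
contact_force: [0.7, 0.0, -0.8]
width: 0.0421
```

Call:
move_arm:
  motion:
    - [0,0,-0.001,0]
    - [0,0,0,0]
    - [0,0,0,0]

```text
clock: 8.4
ee_pos: [0.5217, 0.3289, 0.1467]
eef_rot: [0.993, 0.119, 0.001, -0.0]
contact_force: [-0.4, -1.1, 4.9]
width: 0.0427
```

Call:
move_arm:
  motion:
    - [0,0,0,0]
    - [0,0,0,0]
    - [0,0,0,0]
    - [0,0,0,0]
    - [0,0,0,0]
    - [0,0,0,0]
  gripper: 0

```text
clock: 9.0
ee_pos: [0.5214, 0.3288, 0.1458]
eef_rot: [0.993, 0.119, -0.0, 0.0]
contact_force: [0.1, -0.3, 0.1]
width: 0.0855
```

Call:
move_arm:
  motion:
    - [0,0,0.02,0]
    - [0,0,0.04,0]
    - [0,0,0.04,0]
    - [0,0,0.03,0]
    - [0,-0.03,0.02,0]
    - [0,-0.03,0,0]
    - [0,0,0,0]
    - [0,0,0,0]

```text
clock: 9.8
ee_pos: [0.5215, 0.2684, 0.2961]
eef_rot: [0.993, 0.118, 0.0, -0.0]
contact_force: [0.4, 0.4, -0.6]
width: 0.0859
```

Run:
```python
from h import *
s=ctrl.get_state();print(s['clock'],s['ee_pos'],s['contact_force'])
im,p=snap('wrist','w3')
for z in(.014+.084,.084,0.028+.042,.028,.0):print(z,proj(p,[.5216,.3288,z]))
pin('wrist','cover_knob');pin('wrist','spare_knob')
b,_=snap('top'); a,_=snap('scene'); pin('scene','cover_knob');pin('top','cover_knob')
o=np.hstack([cv2.resize(im[0:400,100:540],(440,400)),cv2.resize(a[170:250,310:380],(350,400))]);cv2.imwrite('pics/w3.png',o[:,:,::-1])
```

```text
9.8 [0.52154588 0.26842618 0.29609907] [ 0.35879805  0.41454782 -0.64290554]
0.098 [344.31961296 137.46720957]
0.084 [343.26731383 135.68885578]
0.07 [342.31236977 134.0755816 ]
0.028 [339.91310171 130.02460293]
0.0 [338.61413991 127.83279641]
wrist cover_knob [0.5214 0.3272 0.085 ] 0.9
wrist cover_knob [0.4405 0.049  0.0547] 0.69
scene cover_knob [0.5264 0.3229 0.0812] 0.96
scene cover_knob [0.4389 0.0506 0.0595] 0.89
top cover_knob [0.4383 0.0519 0.0557] 0.68
```

View pics/w3.png

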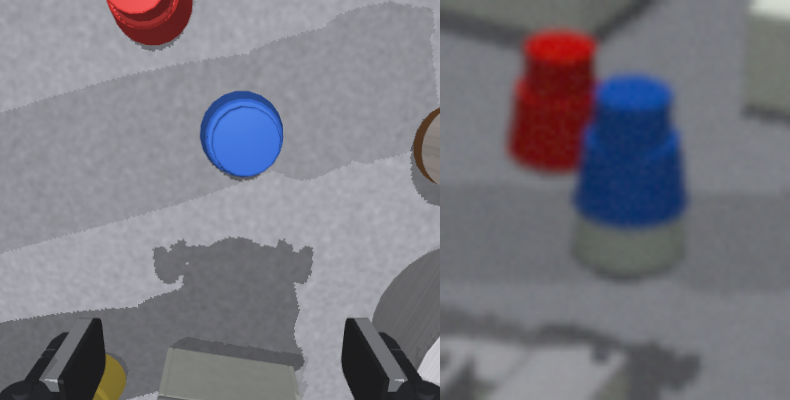

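Nested: the blue cover sits over the white with white showing only below it, and the blue knob is at z ≈ 0.084. Next, a look at the gap.

Call:
move_arm:
  motion:
    - [0.005,-0.03,0,0]
    - [0.01,-0.045,0,-2]
    - [0.01,-0.045,0,-2]
    - [0.01,-0.045,0,-2]
    - [0.01,-0.035,0,-2]
    - [0.008,-0.02,-0.02,-2]
    - [0,-0.006,-0.02,-1]
    - [0,0,0,0]
    - [0,0,0,0]

```text
clock: 11.05
ee_pos: [0.5743, 0.0431, 0.2561]
eef_rot: [1.0, 0.023, -0.0, -0.0]
contact_force: [0.2, 0.6, 0.5]
width: 0.0858
```

Run:
```python
from h import *
s=ctrl.get_state();print(s['clock'],s['ee_pos'],2*np.degrees(np.arctan2(s['eef_rot'][1],s['eef_rot'][0])))
im,p=snap('wrist');import pickle;pickle.dump(p,open('w4.pkl','wb'));cv2.imwrite('pics/w4raw.png',im[:,:,::-1])
for t in('lip_near','lip_far','cell','carrier_near'):pin('wrist',t)
cv2.imwrite('pics/w4.png',im[:,:,::-1])
```

```text
11.05 [0.5742797  0.04314079 0.25610613] 2.6918762139157293
wrist lip_near [0.57   0.0398 0.0908] 0.89
wrist lip_far [0.5744 0.0395 0.0889] 0.85
wrist cell [ 0.5738  0.0419 -0.0014] 0.8
wrist carrier_near [ 0.5768  0.0383 -0.0021] 0.86
```

View pics/w4.png

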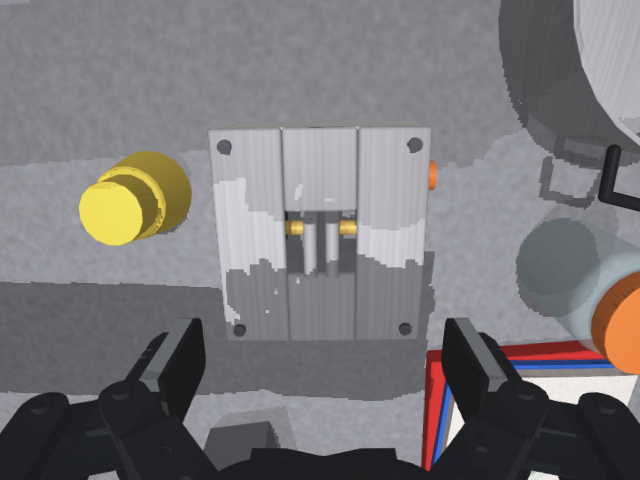

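The gap runs vertically between the plates at about column 321, rows 222–275. I'm zooming in for sub-pixel edges and the cell yaw.

Run:
```python
from h import *
import pickle
p=pickle.load(open('w4.pkl','rb'));im=cv2.imread('pics/w4raw.png')
cv2.imwrite('pics/w4c.png',cv2.resize(im[200:290,275:365],(600,600),interpolation=cv2.INTER_CUBIC))
c=[ray_z(p,u,.08) for u in((210,129),(431,127),(417,339),(227,341))]
for x in c:print(x.round(4))
print('mean',np.mean(c,0)); print(np.degrees(np.arctan2(*(c[1]-c[0])[1::-1])),np.degrees(np.arctan2(*(c[2]-c[3])[1::-1])),[np.degrees(np.arctan2(-(c[a]-c[b])[0],(c[a]-c[b])[1])) for a,b in((0,3),(1,2))])
g=cv2.cvtColor(im,6)
for r in(235,245,255,265):print(r,g[r,298:346].tolist())
```

```text
[0.5071 0.1058 0.08  ]
[0.6337 0.1129 0.08  ]
[ 0.6419 -0.0256  0.08  ]
[ 0.5136 -0.0333  0.08  ]
mean [0.57406258 0.03994598 0.08      ]
3.2209376300926054 3.4413057923840427 [np.float64(2.6525461016178515), np.float64(3.416871171485696)]
235 [91, 91, 118, 142, 134, 134, 156, 171, 182, 191, 196, 199, 195, 187, 180, 170, 156, 137, 107, 82, 83, 84, 86, 86, 86, 86, 86, 110, 143, 163, 176, 186, 193, 197, 197, 192, 185, 177, 166, 148, 120, 91, 85, 85, 84, 113, 136, 138]
245 [84, 84, 84, 83, 112, 138, 150, 168, 180, 189, 195, 198, 197, 189, 181, 172, 159, 141, 111, 84, 85, 87, 88, 87, 86, 84, 84, 104, 138, 162, 176, 184, 192, 196, 196, 192, 185, 178, 166, 149, 120, 89, 82, 83, 84, 84, 84, 84]
255 [84, 83, 82, 82, 83, 99, 135, 163, 177, 186, 193, 197, 196, 190, 183, 175, 162, 145, 117, 88, 82, 84, 84, 85, 85, 86, 87, 103, 135, 160, 175, 185, 192, 196, 196, 191, 185, 178, 165, 149, 120, 92, 86, 87, 89, 88, 88, 89]
265 [84, 84, 83, 84, 84, 89, 124, 159, 174, 185, 192, 196, 196, 190, 185, 177, 165, 148, 119, 87, 84, 84, 85, 84, 84, 83, 83, 88, 99, 111, 117, 121, 125, 127, 127, 124, 121, 118, 113, 106, 95, 86, 83, 83, 84, 83, 84, 83]
```

View pics/w4c.png

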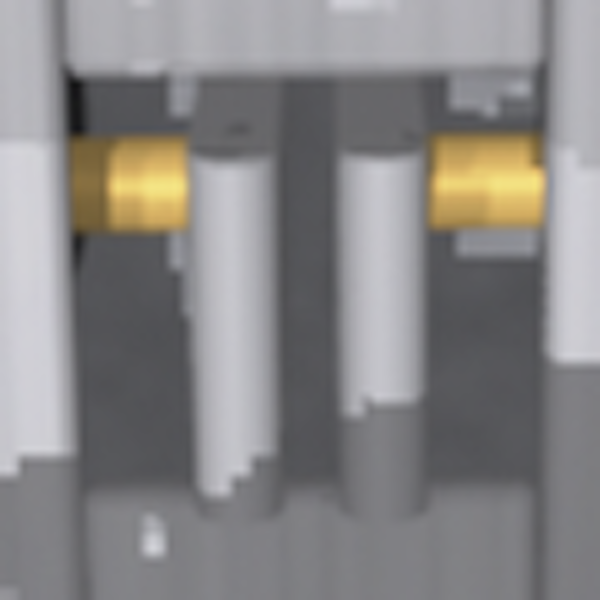

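Run:
```python
from h import *
import pickle
p=pickle.load(open('w4.pkl','rb'))
for u in((320.7,250),(320.7,223),(320.7,277),(316,250),(325.3,250)):print(u,ray_z(p,u,.092).round(4))
snap('top');snap('scene')
for c in('top','scene'):
  for t in('blade_handle','blade_green','blade_black','rack','lip_near','lip_far'):pin(c,t)
```

```text
(320.7, 250) [0.5738 0.0395 0.092 ]
(320.7, 223) [0.5731 0.0561 0.092 ]
(320.7, 277) [0.5746 0.0222 0.092 ]
(316, 250) [0.5711 0.0394 0.092 ]
(325.3, 250) [0.5766 0.0397 0.092 ]
top blade_handle [ 0.5397 -0.3371  0.124 ] 0.61
top blade_green [ 0.512  -0.2176  0.0954] 0.6
top blade_black [ 0.5228 -0.2747  0.1014] 0.65
top rack [ 0.5244 -0.2763 -0.0027] 0.94
top rack [ 0.5202 -0.2721  0.0997] 0.72
top lip_near [0.5208 0.3301 0.0812] 0.53
top lip_far [0.5209 0.3271 0.057 ] 0.63
scene blade_handle [ 0.5414 -0.3359  0.1248] 0.67
scene blade_green [ 0.5088 -0.2211  0.0989] 0.95
scene blade_black [ 0.5248 -0.2756  0.0993] 0.96
scene rack [ 0.5217 -0.2785 -0.0028] 0.84
scene rack [5.739e-01 4.370e-02 2.000e-04] 0.4
scene lip_near [0.5658 0.0409 0.0957] 0.61
scene lip_near [ 0.5712  0.045  -0.0033] 0.21
scene lip_far [0.5755 0.0334 0.0865] 0.69
```

Call:
move_arm:
  motion:
    - [0,-0.02,0.02,1]
    - [-0.004,-0.04,0.02,2]
    - [-0.005,-0.045,0,2]
    - [-0.005,-0.045,0,2]
    - [-0.005,-0.045,0,2]
    - [-0.005,-0.045,0,2]
    - [-0.005,-0.045,0,0]
    - [-0.005,-0.04,0,0]
    - [0,-0.03,0,0]
    - [0,-0.02,0,0]
    - [0,0,0,0]
    - [0,0,0,0]

```text
clock: 13.2
ee_pos: [0.5403, -0.3323, 0.2956]
eef_rot: [0.993, 0.118, -0.0, -0.0]
contact_force: [0.2, 0.1, -0.8]
width: 0.0855
```

Run:
```python
from h import *
s=ctrl.get_state();print(s['clock'],s['ee_pos'],2*np.degrees(np.arctan2(s['eef_rot'][1],s['eef_rot'][0])))
im,p=snap('wrist','w5');import pickle;pickle.dump(p,open('w5.pkl','wb'))
for t in('blade_handle','blade_tip','blade_green','blade_black','rack'):pin('wrist',t)
for a in((.54,-.338,.15),):print(proj(p,a))
```

```text
13.2 [ 0.54034533 -0.33225249  0.29557251] 13.608711322534054
wrist blade_handle [ 0.5409 -0.3323  0.1255] 0.73
wrist blade_green [ 0.5149 -0.215   0.0974] 0.88
wrist blade_black [ 0.5207 -0.2784  0.1021] 0.74
wrist rack [ 0.5247 -0.2783  0.0011] 0.93
[318.48391492 264.55246686]
```

View pics/w5.png

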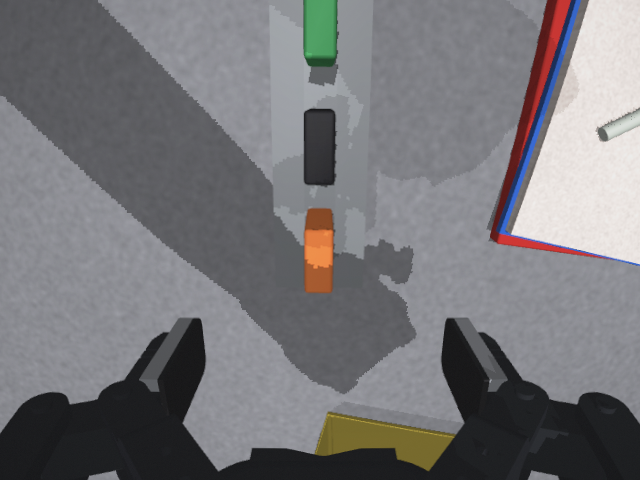

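Run:
```python
from h import *
import pickle
p=pickle.load(open('w5.pkl','rb'))
a,b=ray_z(p,(319.5,209),.15),ray_z(p,(318.5,292),.15);print(a,b,np.linalg.norm(a-b),(a+b)/2,np.degrees(np.arctan2(-(a-b)[0],(a-b)[1])))
im=cv2.imread('pics/w5.png')
m=(im[:,:,2].astype(int)-im[:,:,0]>70)&(np.arange(640)>290)&(np.arange(640)<350);m[320:]=0
ys,xs=np.nonzero(m);print(ys.min(),ys.max(),[(r,np.nonzero(m[r])[0][[0,-1]].tolist()) for r in(215,240,265,285)])
for r in(140,): print([ (r,[i for i in range(295,345) if im[r,i].max()<70][::40]) ])
```

```text
[ 0.53319476 -0.30724051  0.15      ] [ 0.54388049 -0.35419992  0.15      ] 0.04815984538719326 [ 0.53853763 -0.33072021  0.15      ] 12.819508785388312
209 292 [(215, [307, 331]), (240, [305, 332]), (265, [305, 332]), (285, [305, 331])]
[(140, [304])]
```

The orange handle is at (318,265), aligned with the tool's yaw, and its centre is ≈ (0.5395, −0.336). Descending to grip it.

Call:
move_arm:
  motion:
    - [-0.0005,-0.0037,-0.02,0]
    - [0,0,-0.035,0]
    - [0,0,-0.03,0]
    - [0,0,-0.018,0]
    - [0,0,-0.008,0]
    - [0,0,0,0]
    - [0,0,0,0]

```text
clock: 14.2
ee_pos: [0.5403, -0.3359, 0.1862]
eef_rot: [0.993, 0.119, 0.001, 0.0]
contact_force: [0.1, -0.1, 0.2]
width: 0.0854
```

Call:
move_arm:
  motion:
    - [0,0,0,0]
    - [0,0,0,0]
    - [0,0,0,0]
    - [0,0,0,0]
    - [0,0,0,0]
    - [0,0,0,0]
    - [0,0,0,0]
    - [0,0,0,0]
    - [0,0,0,0]
    - [0,0,0,0]
  gripper: 255

```text
clock: 15.2
ee_pos: [0.54, -0.3359, 0.1851]
eef_rot: [0.993, 0.119, 0.0, 0.0]
contact_force: [0.5, -0.4, 2.5]
width: 0.0154
```

Call:
move_arm:
  motion:
    - [0,0,0.004,0]
    - [0,0,0.01,0]
    - [0,0,0.02,0]
    - [0,0,0.02,0]
    - [0,0,0.02,0]
    - [0,0,0.02,0]
    - [0,0,0.02,0]
    - [0,0,0.006,0]
    - [0,0,0,0]
    - [0,0,0,0]

```text
clock: 16.2
ee_pos: [0.5399, -0.3359, 0.3039]
eef_rot: [0.993, 0.119, -0.0, -0.0]
contact_force: [-0.5, -0.5, -1.3]
width: 0.0154
```

Call:
move_arm:
  motion:
    - [0,0,0.02,0]
    - [0,0,0.03,0]
    - [0,0,0.015,0]
    - [0,0,0,0]
    - [0.001,0.01,0,-0.3]
    - [0.002,0.025,0,-1]
    - [0.004,0.04,0,-1]
    - [0.004,0.045,0,-1]
    - [0.004,0.045,0,-1]
    - [0.004,0.045,0,-1]
    - [0.004,0.045,0,-1]
    - [0.004,0.04,0,-1]
    - [0.003,0.035,0,-1]
    - [0.003,0.025,0,-1]
    - [0.001,0.015,-0.01,-1]
    - [0,0.005,-0.02,0]
    - [0,0,-0.02,0]
    - [0,0,0,0]
    - [0,0,0,0]

```text
clock: 18.1
ee_pos: [0.5732, 0.0394, 0.319]
eef_rot: [1.0, 0.029, -0.001, 0.0]
contact_force: [0.6, 0.3, -0.7]
width: 0.0149
```

Run:
```python
from h import *
s=ctrl.get_state();print(s['clock'],s['ee_pos'],2*np.degrees(np.arctan2(s['eef_rot'][1],s['eef_rot'][0])),s['contact_force'],s['width'])
im,p=snap('wrist','w6');import pickle;pickle.dump(p,open('w6.pkl','wb'))
for t in('blade_handle','blade_tip','lip_near','lip_far'):pin('wrist',t)
T=np.array(s['ee_pos']);print(proj(p,T-[0,0,.1751]),proj(p,[.5738,.0395,.092]))
o=np.vstack([im]);cv2.imwrite('pics/w6.png',cv2.resize(im[120:480,160:480],(640,720))[:600,:,::-1])
```

```text
18.1 [0.57324496 0.03938228 0.31900757] 3.3601475737216995 [ 0.55602512  0.28122506 -0.6551594 ] 0.014858594134137044
wrist blade_handle [0.5779 0.0413 0.2613] 0.81
wrist blade_tip [0.5722 0.0411 0.1451] 0.69
wrist lip_far [0.5778 0.0422 0.0905] 0.66
[322.18751456 238.3478952 ] [323.20735165 215.97591647]
```

View pics/w6.png

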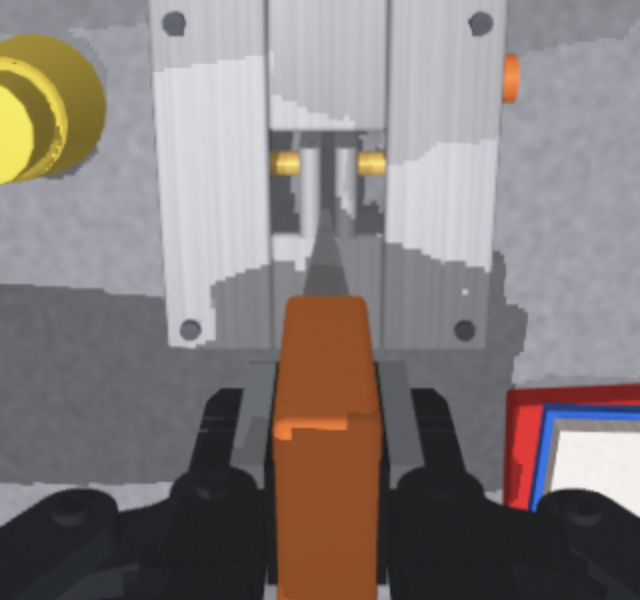

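The tip at crop (325,210) sits where predicted, and the gap centre at crop (328,190) is about 1 mm further +x. Correcting that and descending to just inside the lips.

Call:
move_arm:
  motion:
    - [0.001,0,-0.01,0]
    - [0,0,-0.02,0]
    - [0,0,-0.012,0]
    - [0,0,-0.006,0]
    - [0,0,-0.005,0]
    - [0,0,-0.005,0]
    - [0,0,-0.005,0]
    - [0,0,-0.005,0]
    - [0,0,-0.004,0]
    - [0,0,0,0]
    - [0,0,0,0]

```text
clock: 19.45
ee_pos: [0.5748, 0.0391, 0.2475]
eef_rot: [1.0, 0.029, -0.0, 0.0]
contact_force: [-2.3, 0.8, -2.6]
width: 0.0159
```

Run:
```python
from h import *
s=ctrl.get_state();print(s['clock'],s['ee_pos'],s['contact_force'],s['wrist_torque'])
im,p=snap('wrist','w7');import pickle;pickle.dump(p,open('w7.pkl','wb'))
for t in('blade_tip','lip_near','lip_far'):pin('wrist',t)
cv2.imwrite('pics/w7.png',cv2.resize(im[180:330,230:430],(800,600),interpolation=cv2.INTER_CUBIC)[:,:,::-1])
```

```text
19.45 [0.57475849 0.03910256 0.24753168] [-2.32511818  0.75760822 -2.59892325] [-0.0055638   0.73330205 -0.0180891 ]
wrist blade_tip [0.5751 0.0407 0.0723] 0.7
wrist lip_near [0.5727 0.0398 0.092 ] 0.86
wrist lip_far [ 0.5765  0.0422 -0.0035] 0.73
wrist lip_far [0.5745 0.0418 0.0905] 0.61
```

View pics/w7.png

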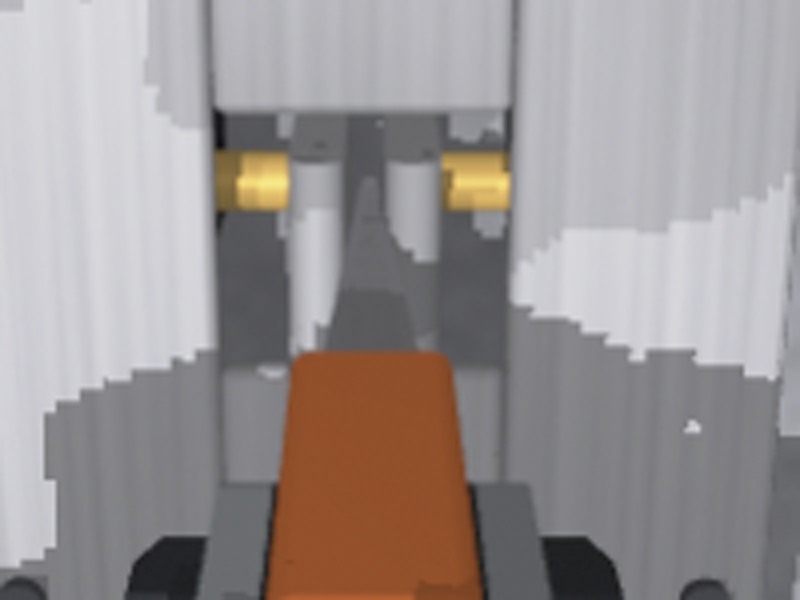

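The picture shows the tip inside the gap, but about 0.5 mm toward the far plate. The −2.3 N in x agrees. Shifting −0.6 mm and descending slowly.

Call:
move_arm:
  motion:
    - [-0.0006,0,0,0]
    - [0,0,0,0]
    - [0,0,-0.002,0]
    - [0,0,-0.002,0]
    - [0,0,-0.002,0]
    - [0,0,-0.002,0]
    - [0,0,0,0]
    - [0,0,0,0]

```text
clock: 20.45
ee_pos: [0.5743, 0.0391, 0.2395]
eef_rot: [1.0, 0.029, -0.0, 0.0]
contact_force: [-3.1, -0.2, -1.7]
width: 0.0153
```

```bash
cat > st.py <<'E'
from h import *
s=ctrl.get_state();print(s['clock'],s['ee_pos'].round(4),s['contact_force'].round(2),s['wrist_torque'].round(3),s['width'],'tip below lip mm',1e3*(.091-(s['ee_pos'][2]-.1751)))
E
python3 st.py
```

```text
20.45 [0.5743 0.0391 0.2395] [-3.07 -0.16 -1.66] [-0.001  0.792 -0.004] 0.015305107840878471 tip below lip mm 26.5753419246047
```

Call:
move_arm:
  motion:
    - [-0.0006,0,0,0]
    - [0,0,0,0]
    - [0,0,-0.002,0]
    - [0,0,-0.002,0]
    - [0,0,-0.002,0]
    - [0,0,-0.002,0]
    - [0,0,0,0]
    - [0,0,0,0]

```text
clock: 21.25
ee_pos: [0.5738, 0.0391, 0.2317]
eef_rot: [1.0, 0.029, -0.0, 0.0]
contact_force: [-1.2, 0.1, -0.5]
width: 0.0154
```

```bash
python3 st.py
```

```text
21.25 [0.5738 0.0391 0.2317] [-1.21  0.08 -0.48] [-0.053  0.515 -0.   ] 0.015355846237987605 tip below lip mm 34.38900883880508
```

Call:
move_arm:
  motion:
    - [-0.0003,0,0,0]
    - [0,0,-0.002,0]
    - [0,0,-0.002,0]
    - [0,0,-0.002,0]
    - [0,0,-0.002,0]
    - [0,0,-0.002,0]

```text
clock: 21.85
ee_pos: [0.5736, 0.0391, 0.2225]
eef_rot: [1.0, 0.029, 0.001, -0.0]
contact_force: [-3.6, -0.4, 7.8]
width: 0.0155
```

```bash
python3 st.py
```

```text
21.85 [0.5736 0.0391 0.2225] [-3.61 -0.4   7.81] [-0.073  0.688  0.015] 0.015486939882110178 tip below lip mm 43.6085462023415
```

Call:
move_arm:
  motion:
    - [-0.0003,0,0,0]
    - [0,0,-0.001,0]
    - [0,0,-0.001,0]
    - [0,0,-0.001,0]
    - [0,0,-0.001,0]
    - [0,0,-0.001,0]
    - [0,0,-0.001,0]
    - [0,0,-0.001,0]
    - [0,0,-0.001,0]

```text
clock: 22.75
ee_pos: [0.5735, 0.0391, 0.2152]
eef_rot: [1.0, 0.029, 0.001, -0.0]
contact_force: [-3.0, 0.3, 11.8]
width: 0.0153
```

```bash
python3 st.py
```

```text
22.75 [0.5735 0.0391 0.2152] [-2.96  0.27 11.76] [-0.068  0.753  0.026] 0.015266218117275937 tip below lip mm 50.895894344288735
```

Call:
move_arm:
  motion:
    - [-0.0003,0,0,0]
    - [0,0,0,0]
    - [0,0,0,0]
    - [0,0,0,0]
    - [0,0,0,0]

```text
clock: 23.25
ee_pos: [0.5733, 0.0391, 0.215]
eef_rot: [1.0, 0.029, 0.001, -0.0]
contact_force: [-1.8, 0.8, 7.3]
width: 0.0154
```

```bash
python3 st.py
python3 - <<'E'
from h import *
im,p=snap('wrist')
for t in('blade_tip','lip_near','lip_far','blade_handle'):pin('wrist',t)
a,_=snap('scene')
for t in('blade_handle','cover_knob'):pin('scene',t)
o=np.hstack([cv2.resize(im[180:330,240:400],(426,400),interpolation=cv2.INTER_CUBIC),cv2.resize(a[190:310,260:370],(367,400),interpolation=cv2.INTER_CUBIC)])
cv2.imwrite('pics/w8.png',o[:,:,::-1])
E
```

```text
23.25 [0.5733 0.0391 0.215 ] [-1.79  0.8   7.33] [-0.024  0.372  0.015] 0.015406073342036267 tip below lip mm 51.06866825074588
wrist blade_tip [0.571  0.0385 0.0409] 0.96
wrist lip_near [0.5714 0.0396 0.0914] 0.93
wrist lip_far [0.5747 0.0416 0.0882] 0.78
wrist blade_handle [0.5745 0.0415 0.1563] 0.86
scene blade_handle [0.5733 0.0411 0.1541] 0.89
scene cover_knob [0.4373 0.0463 0.0587] 0.92
scene cover_knob [0.5265 0.3269 0.0872] 0.58
```

View pics/w8.png

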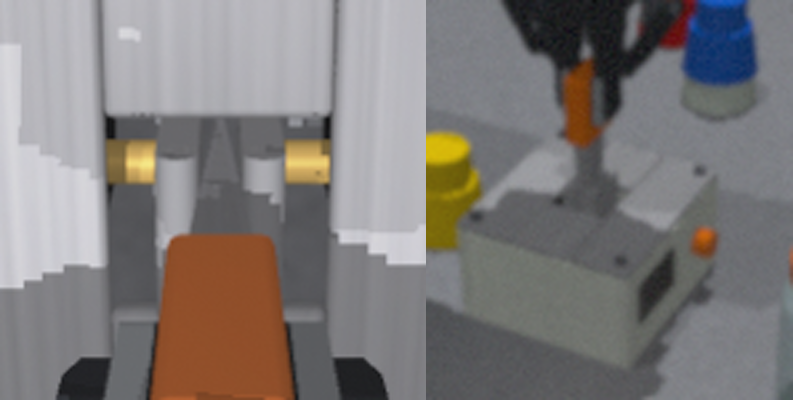

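The handle is well clear of the plates. The gap has opened from about 5.5 mm to about 8.7 mm and stays centred in the opening (crop 220 against 218). The insertion drag was about 12 N, inside the 2 mm band, so I'm handing in.

```bash
python3 -c "
from h import *
s=ctrl.get_state();print(s['clock'],s['contact_force'],np.abs(s['dq']).max(),s['width']);print(ctrl.finish_job())"
```

```text
23.65 [-2.29189091 -0.25627187  9.18213329] 0.0024727253994454726 0.01536950763750262
the job is handed in; nothing more can be done
None
```

I nested the blue cover, knob up, over the white one and let it go. Then I drew the orange blade from the rack and slid it between the plates, and handed the job in at 23.65 s with the blade still gripped and held at depth. No verdict was reported.

**Cover:** after release, the networks put the blue knob at z ≈ 0.081–0.085 m against 0.084 m when nested. The wrist camera placed it within 2 mm of the release point. The scene camera was less exact, up to about 8 mm off in one reading, but its picture showed the cover seated and level.

**Blade:** the tip is about 51 mm below the lips, within about 1 mm of mid-width, with the handle well clear of the plates. The arm was at rest and the finger opening was 15.4 mm on the handle.

**Plates:** the estimates disagree somewhat.
- **Drag:** about 12 N while sliding, which fits 2 mm per plate.
- **Camera:** the gap opened by about 3.2 mm in total, or about 1.6 mm per plate.
- **Blade taper:** at this depth it gives about 1.35 mm per plate.
- **Side force:** about 2 N remained in x, so the far plate is probably pushed about 0.4 mm more than the near one.

All of these lie inside the 0.4–4.5 mm limits. I did not measure the contact force on each plate separately. I saw no sign of the bystanders or the other blades being moved, but I did not measure them again after drawing the blade.

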